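# Hold a loaded tray home in the spring dock

## Robot

A 6-joint arm with a two-finger parallel gripper is mounted at the origin on the work surface; the furniture and walls round the work are solid. World frame = base frame: x ahead of the robot, y to its left, z up, the work surface at z = 0. Lengths are in mm, angles in rad, forces in N, time in s.
With the tool pointing down it reaches from about 300 to 750 mm from the base axis. Payload 8.5 kg.
Tool frame: the origin (TCP) lies at the very end of the fingers, on their centre line; the grasp point (between the pads) lies 19 mm behind it; z points along the fingers, x is the direction in which the jaws open and shut, and the axes are right-handed (so a half turn about z gives the same grasp; the last joint's range is limited). The gripper opens to 85 mm and grips with 20 to 120 N. Pads are 22 mm wide; open, the fingers measure 114 mm over their backs; the gripper's body (76 mm by 85 mm) begins 54 mm behind the grasp point. The pads swing forward as they close: fully open they stand 13 mm farther back than shut.
Start: joints at [-1.449, 0.381, 1.297, -0, 1.464, -0.215], TCP at [181.751, -519.083, 231.322] pointing down, gripper open.
Joint ranges: [-3.11, 3.11], [-0.89, 2.33], [0.22, 2.48], [-1.42, 4.56], [0.17, 2.85], [-2.88, 2.88]. Speed limits (rad/s): [2.39, 2.39, 3.14, 3.14, 3.14, 3.14].

## Interface

Orientations are given as [roll, pitch, yaw] about the fixed x, y, z axes, in that order (R = Rz(yaw) Ry(pitch) Rx(roll)).
In Python, from cell import arm, telemetry, get_image, order, nets gives the robot as it stands. Calls block until the motion is done:
- arm.goto(position, orientation): joint-space move of the TCP to a pose.
- arm.servo_line(position, rot=None, feed=150): straight line of the TCP; rot=None keeps the orientation; feed is the mean speed in mm/s.
- arm.movej(angles): joint-space move.
- arm.gripper_to(opening): opening from 0.0 (shut) to 1.0 (fully open); the grip force is fixed at half the most; returns when the fingers have stopped.
- arm.hold(seconds).
- arm.inverse_kinematics(position, orientation): joint angles nearest the present ones, or None.
- telemetry.observe(): the state.
- get_image(name): name is "scene" or "top"; returns a dict with "pixels" (400x640x3 uint8, red, green, blue), "z_map" (400x640 float32, mm along the optical axis (not along the pixel's ray), 0 where there is no reading), "fx", "fy", "cx", "cy" (pixels), "R" (3x3) and "t" (3): a world point X has camera coordinates R X + t. Camera axes: x right, y down, z forward; pixel columns grow to the right and rows downward; lengths in mm; the calibration is good to about 2 mm. A picture is of the moment at which its call begins.
A pose or a line that the arm cannot do raises arm.Unreachable and nothing moves.
- order.finish_job(): hands the job in, once; it reports no verdict.
Trained networks look in the newest picture that a camera, given by its name, has taken for a name from the list of things; names that differ only in an ending like _2 or _b are one class to them, and where a whole thing is asked for, a point or a joint stands for the part that bears it (a point fixed in the world has none). Each returns a list of dicts, best first, with "conf" (0 to 1); they miss things now and then, are a little off and sometimes report something else, mostly with a low value. They report only what shows in the picture. A call takes as long as a camera call. They do not tell look-alikes from the thing itself.
- nets.look_for(camera, query): "box" ([left, top, right, bottom] in pixels, round what is visible of it).
- nets.masks_of(camera, query): "region" (400x640 bool, what is visible of it) and "box" ([left, top, right, bottom] in pixels, round what is visible of it).
- nets.spot_point(camera, query): "at" ([column, row] in pixels: a listed point, or the origin of a listed thing).
The state is a dict: "clock": time; "joints": joint angles; "qd": joint speeds; "joint_torque": joint torques, N m; "ee_pos": TCP position; "ee_rot": TCP orientation; "contact_force": force on the tool from outside, world axes, zero at the start; "torque": the same for the moment, N m; "opening": opening from 0.0 (shut) to 1.0 (fully open).
Only numpy, scipy, OpenCV 4.12 (cv2) and the standard library are available. Lean on these libraries where they do the work, as an engineer would, in place of code of your own. Each camera call takes 0.05 s, during which the arm holds its last target. There are 200 camera calls.

## Task

Take the plywood tray by its upright blue handle, slide it flat along the bench, beaker and plaster plugs aboard, nose first into the slot of the spring dock, and press it in against the red sprung plunger until its nose meets the two yellow hard stops. Press gently rather than ramming the stops, keep the beaker and plugs standing in the tray, and leave the jars, mug and vase alone. The spring throws the tray back out if it is let go, so finish while still holding the tray pressed against the stops.

Things in the scene. Friction and masses are not known exactly. Their poses are not given: they have to be found in the camera images.
- tray: Loose plywood tray, loaded, about 0.75 kg in all, flat on the bench. Origin under the centre of its pan, at its underside; x points to its nose, z up. Pan 160 mm (x) by 130 mm (y), 24 mm high, walls and floor 6 mm. A flat tongue 70 mm wide runs back from the pan to x = -141 mm and carries the handle.
- tray_handle (a point): Point in the blue handle to grip, 56 mm above the bench, at x = -122 mm of the tray (42 mm behind the pan's rear wall). The handle is an upright plate, 12 mm thick along the tray's x, 56 mm wide along its y, top 76 mm above the bench: pinch it from above across its 12 mm. Axes as the tray's.
- tray_nose (a point): Middle of the outer face of the tray's nose wall, at x = +80 mm of the tray, 12 mm above the bench. Axes as the tray's.
- dock: Dock fixed to the bench; place and yaw vary. Origin on the bench in the middle of the slot's mouth, where the guides begin; x points into the slot along its centre line, z up; the yellow stop faces are in the plane x = +100 mm. The slot has no floor (the tray slides on the bench) and is 139 mm wide between aluminium guides 36 mm high. Outside width 216 mm; behind, it reaches x = +170 mm.
- dock_home (a point): Where the middle of the tray's nose wall is when the tray is home: on the slot's centre line, in the plane of the stop faces, 12 mm above the bench; axes as the dock's. Black flared lead-ins, 30 mm high, begin 132 mm before it and are about 160 mm apart there. Lips along the guides, from 100 mm before it, overhang the tray's rims by about 4 mm, underside 30 mm above the bench.
- stops: The two fixed yellow stop blocks, 28 mm wide, 26 mm high, at y = +42 and -42 mm of the dock; their faces are in the plane x = +100 mm of the dock. Origin and axes are the dock's.
- plunger (a joint): Travel of the red sprung plunger along the dock's x, m: 0 fully out, 0.018 when the tray's nose is at the stops. Spring force 5 N at 0 and 10 N at 0.018; it springs back when let go.
- plunger_tip (a point): Middle of the front face of the plunger's red head (22 mm across), 13.5 mm above the bench; fully out it is 18 mm before the stop faces, at x = +82 mm of the dock.
- beaker_mid (a point): Middle of the grey clay beaker standing in the tray toward the nose, 77 mm across, 83 mm high; z is its axis.
- plug_a_mid (a point): Middle of a white plaster plug standing in the tray toward the handle, 43 mm across, 38 mm high; z is its axis.
- plug_b_mid (a point): Middle of the other white plaster plug, 38 mm across, 38 mm high, beside the first; z is its axis.
- blue_jar: Blue jar with a white lid, 60 mm across, 120 mm high, on the left of the bench; to be left alone. Origin at the centre of its underside.
- ochre_jar: Ochre jar with a white lid, 66 mm across, 105 mm high, on the left; to be left alone. Origin at the centre of its underside.
- mug: White mug with dots, 78 mm across, 114 mm over the handle, 93 mm high, at the back right; to be left alone. Origin at the centre of its underside.
- vase: Grey clay vase, 79 mm across, 118 mm high, on the left; to be left alone. Origin at the centre of its underside.
Mind the look-alikes: they are no part of the job. What is shaped like the part that bears plug_b_mid but purple is not meant. Leave any orange look-alike of the part that bears beaker_mid alone.

How it is judged:
By the outcome, as a careful person would: the job done as asked, in the order asked, and still so for the second after the job is handed in, while the arm keeps its last pose, push and grip.
It also fails if it takes over 64 s, if anything falls off the work surface, if the arm or the gripper's body presses on something with over 40 N, if the wrist force passes 120 N, or if a joint passes its speed limit or range.

## Working session

There is one attempt and no reset: what is moved stays moved. The work goes in short steps, each a Python script; the robot and the scene stay as the last script left them, time stands still between calls to the robot, and variables do not carry over. Pictures are saved under pics/ and viewed, about 8 in all and at most 12, crops included, and the job is handed in when it is done.

```bash
ls; mkdir -p pics; cat > h.py <<'E'
import numpy as np, cv2
from cell import arm, telemetry, get_image, order, nets
def save(im,name,crop=None,s=1):
    p=im["pixels"][:,:,::-1]
    if crop: l,t,r,b=crop; p=p[t:b,l:r]
    cv2.imwrite("pics/"+name,cv2.resize(p,None,fx=s,fy=s,interpolation=cv2.INTER_CUBIC))
def plane(im,uv,z):   # pixel -> world at height z
    d=im["R"].T@np.array([(uv[0]-im["cx"])/im["fx"],(uv[1]-im["cy"])/im["fy"],1]); c=-im["R"].T@im["t"]
    return c+d*(z-c[2])/d[2]
def cloud(im):
    v,u=np.mgrid[0:400,0:640]; z=im["z_map"].astype(float)
    P=np.stack([(u-im["cx"])/im["fx"]*z,(v-im["cy"])/im["fy"]*z,z],-1)
    return (P-im["t"])@im["R"]
E
python3 - <<'E'
from h import *
for c in("top","scene"):
    im=get_image(c); save(im,c+"0.png",s=1.25); print(c,im["R"].T@-im["t"])
    for q,z in(("tray_handle",56),("tray_nose",12),("tray",0),("dock",0),("dock_home",12),("plunger_tip",13.5),("beaker_mid",47),("plug_a_mid",25),("plug_b_mid",25),("blue_jar",0),("ochre_jar",0),("mug",0),("vase",0)):
        for r in nets.spot_point(c,q)[:3]: print(q,round(r["conf"],2),np.round(r["at"]),plane(im,r["at"],z).round())
E
```

```text
pics
top [ 523.12512856   13.33965898 1453.30075303]
tray_handle 0.59 [402. 264.] [ 449. -211.   56.]
tray_nose 0.56 [400. 197.] [ 650. -220.   12.]
dock 0.21 [409. 238.] [ 524. -246.    0.]
dock_home 0.67 [274. 153.] [791. 160.  12.]
plunger_tip 0.52 [272. 156.] [781. 166.  14.]
beaker_mid 0.95 [457. 205.] [ 619. -382.   47.]
beaker_mid 0.74 [399. 214.] [ 596. -210.   47.]
plug_a_mid 0.65 [389. 240.] [ 521. -182.   25.]
plug_a_mid 0.23 [275. 158.] [775. 155.  25.]
plug_b_mid 0.57 [408. 239.] [ 521. -238.   25.]
plug_b_mid 0.49 [442. 240.] [ 515. -337.   25.]
blue_jar 0.69 [195. 236.] [546. 404.   0.]
blue_jar 0.3 [273. 155.] [788. 163.   0.]
ochre_jar 0.83 [198. 274.] [430. 395.   0.]
mug 0.97 [379. 154.] [ 784. -162.    0.]
vase 0.9 [197. 196.] [667. 398.   0.]
scene [237.2925473  764.35839565 816.12945463]
tray_handle 0.56 [386. 176.] [ 454. -221.   56.]
tray_nose 0.86 [332. 172.] [ 647. -215.   12.]
tray_nose 0.18 [292. 174.] [ 776. -143.   12.]
tray 0.95 [353. 178.] [ 574. -231.    0.]
tray 0.55 [293. 172.] [ 785. -167.    0.]
dock 0.6 [273. 234.] [690. 133.   0.]
dock_home 0.69 [244. 223.] [790. 141.  12.]
plunger_tip 0.38 [247. 225.] [776. 144.  13.]
beaker_mid 0.78 [346. 168.] [ 595. -215.   47.]
beaker_mid 0.63 [358. 142.] [ 616. -391.   47.]
plug_a_mid 0.56 [362. 185.] [ 521. -177.   25.]
plug_a_mid 0.44 [369. 172.] [ 524. -257.   25.]
plug_b_mid 0.56 [369. 173.] [ 522. -254.   25.]
plug_b_mid 0.47 [378. 158.] [ 523. -351.   25.]
blue_jar 0.92 [269. 322.] [550. 390.   0.]
ochre_jar 0.7 [313. 349.] [421. 404.   0.]
mug 0.61 [291. 173.] [ 790. -162.    0.]
vase 0.61 [230. 303.] [667. 389.   0.]
vase 0.33 [330. 175.] [ 655. -212.    0.]
```

View pics/top0.png

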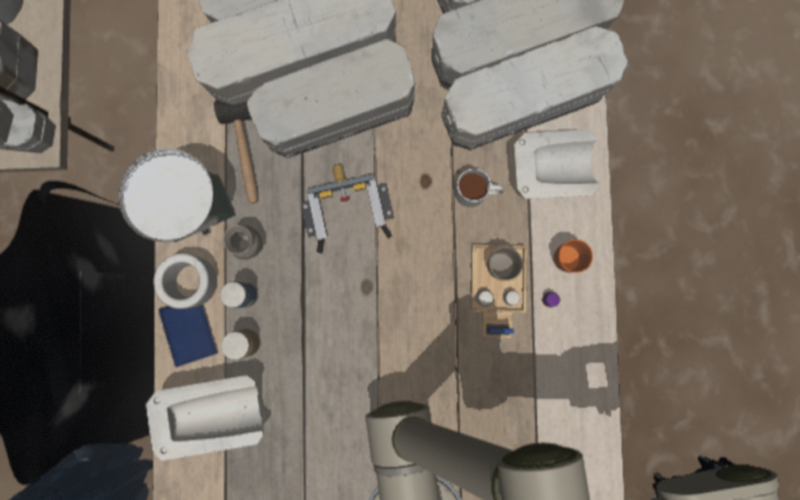

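View pics/scene0.png

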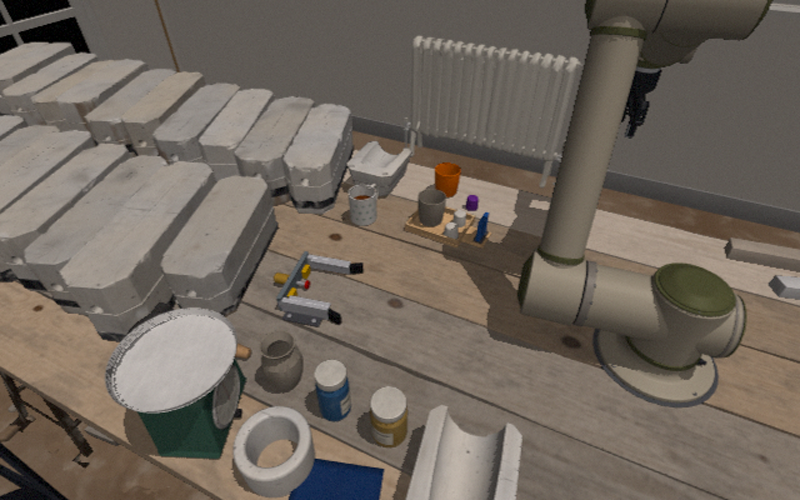

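The top view shows the loaded tray at (498,278), its handle at (498,329) and the dock at (347,205). The orange beaker (575,255) and the purple plug (551,299) stand outside the tray and are look-alikes. The grey beaker at (503,263) and white plugs at (485,297) and (512,297) are aboard, so this is the right tray. Next I'll take metric fits and an enlarged crop.

```bash
python3 - <<'E'
from h import *
im=get_image("top"); p=im["pixels"]; C=cloud(im)
hsv=cv2.cvtColor(p,cv2.COLOR_RGB2HSV)
a=cv2.resize(p[120:210,235:325,::-1],None,fx=5,fy=5,interpolation=cv2.INTER_CUBIC)
b=cv2.resize(p[185:275,362:452,::-1],None,fx=4.9,fy=5,interpolation=cv2.INTER_CUBIC)[:450,:345]
cv2.imwrite("pics/crop1.png",np.hstack([a,b]))
X=C[...,0];Y=C[...,1];Z=C[...,2]
reg=(X>400)&(X<700)&(Y>-310)&(Y<-130)
print("bench z",np.median(Z[(X>400)&(X<700)&(Y>-100)&(Y<50)]))
# tray: anything 13..32 high
m=reg&(Z>14)&(Z<34)
q=C[m][:,:2].astype(np.float32); print("tray rect",cv2.minAreaRect(q),m.sum())
h=reg&(hsv[...,0]>100)&(hsv[...,0]<130)&(hsv[...,1]>140)
P=C[h]; print("handle",h.sum(),np.median(P,0),P[:,2].max()); 
r=cv2.minAreaRect(P[P[:,2]>60][:,:2].astype(np.float32)); print(r)
dr=(X>640)&(X<900)&(Y>20)&(Y<300)
for lo,hi in((20,34),(30,45)):
    m=dr&(Z>lo)&(Z<hi); print(lo,hi,m.sum(),cv2.minAreaRect(C[m][:,:2].astype(np.float32)))
dark=dr&(p.max(2)<60)&(Z>15)
n,l,s,c=cv2.connectedComponentsWithStats(dark.astype(np.uint8))
for i in range(1,n):
    if s[i,4]>8: print("black",s[i,4],c[i],np.median(C[l==i],0))
yel=dr&(hsv[...,0]>15)&(hsv[...,0]<30)&(hsv[...,1]>170)
n,l,s,c=cv2.connectedComponentsWithStats(yel.astype(np.uint8))
for i in range(1,n):
    if s[i,4]>3: print("yel",s[i,4],c[i],np.median(C[l==i],0))
red=dr&((hsv[...,0]<6)|(hsv[...,0]>172))&(hsv[...,1]>150)
print("red",red.sum(),np.median(C[red],0))
np.savez("c.npz",C=C,p=p)
E
```

```text
bench z -0.15044969400661456
tray rect ((546.0804443359375, -211.30398559570312), (131.06748962402344, 215.69007873535156), 86.64901733398438) 633
handle 8 [ 449.47902211 -218.96770094   76.65396294] 81.00703510603344
((449.5386047363281, -219.29061889648438), (9.05579948425293, 3.194119453430176), 88.81864929199219)
20 34 502 ((782.8847045898438, 165.72470092773438), (273.88494873046875, 192.38096618652344), 18.226806640625)
30 45 834 ((783.5501708984375, 167.09251403808594), (271.49859619140625, 187.3895721435547), 18.145214080810547)
black 17 [308.70588235 184.58823529] [690.64137556  53.92514128  29.57291822]
black 28 [256.07142857 196.5       ] [658.41313025 213.43817608  29.87972927]
red 2 [771.94786966 157.05879463  22.7136281 ]
```

View pics/crop1.png

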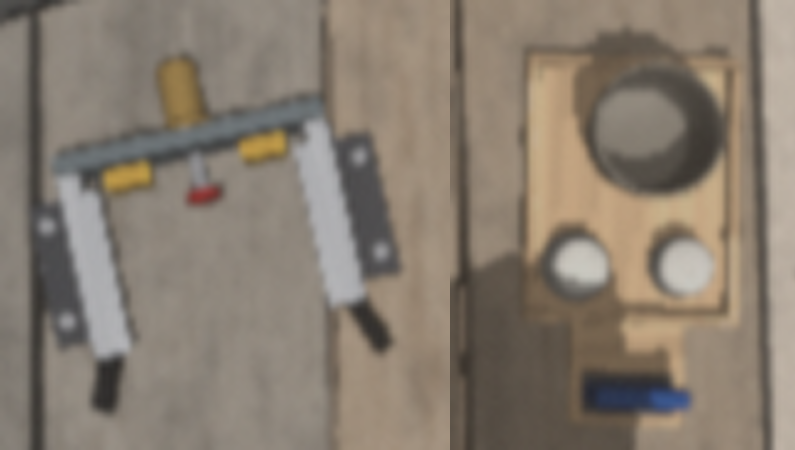

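The left crop shows the dock: yellow stops at (127,178) and (263,147), red head at (205,195), guides running down to black flares at (107,383) and (372,328). The right crop shows the correct tray with grey beaker (655,128), white plugs (580,262) and (685,265), and blue handle (637,393). Now an orthorectified view for pose.

```bash
cat >> h.py <<'E'
def ortho(im,x0,y0,z,w,h,s):
    """s px/mm; row 0 is x=x0+h (far), col 0 is y=y0+w (left)"""
    W=np.array([[x0+h,y0+w],[x0+h,y0],[x0,y0],[x0,y0+w]],float); 
    P=np.c_[W,np.full(4,z)]@im["R"].T+im["t"]
    src=np.c_[P[:,0]/P[:,2]*im["fx"]+im["cx"],P[:,1]/P[:,2]*im["fy"]+im["cy"]].astype(np.float32)
    dst=np.float32([[0,0],[w*s,0],[w*s,h*s],[0,h*s]])
    o=cv2.warpPerspective(im["pixels"][:,:,::-1].copy(),cv2.getPerspectiveTransform(src,dst),(int(w*s),int(h*s)),flags=cv2.INTER_CUBIC)
    for k in range(0,int(max(w,h)),20):
        c=(0,255,255) if k%100==0 else (255,255,255)
        cv2.line(o,(0,int((h-k)*s)),(8,int((h-k)*s)),c,2); cv2.line(o,(int((w-k)*s),0),(int((w-k)*s),8),c,2)
    return o
E
python3 - <<'E'
from h import *
im=get_image("top")
a=ortho(im,650,30,33,250,200,2); b=ortho(im,420,-300,24,180,250,2)
o=np.zeros((500,860,3),np.uint8); o[:400,:500]=a; o[:,500:]=b
cv2.imwrite("pics/ortho.png",cv2.resize(o,(800,465),interpolation=cv2.INTER_AREA))
p=im["pixels"].astype(int); C=cloud(im)
# guides: bright, grey
dr=(C[...,0]>650)&(C[...,0]<850)&(C[...,1]>20)&(C[...,1]<300)&(C[...,2]>24)&(C[...,2]<48)
m=dr&(p.min(2)>125)&(p.max(2)-p.min(2)<25)
n,l,s,c=cv2.connectedComponentsWithStats(m.astype(np.uint8),connectivity=4)
for i in range(1,n):
    if s[i,4]>30:
        v,u=np.nonzero(l==i); q=np.array([plane(im,(a,b),36)[:2] for a,b in zip(u,v)],np.float32)
        f=cv2.fitLine(q,cv2.DIST_L2,0,.01,.01).ravel(); print("guide",s[i],f,np.degrees(np.arctan(f[1]/f[0])), cv2.minAreaRect(q))
for q,z in(("tray",24),("tray_handle",76),("dock",33)):
    for r in nets.masks_of("top",q)[:2]:
        v,u=np.nonzero(r["region"]); Q=np.array([plane(im,(a,b),z)[:2] for a,b in zip(u,v)],np.float32)
        print(q,r["conf"],r["box"],cv2.minAreaRect(Q))
E
```

```text
guide [294 144  14  37 258] [9.8280209e-01 1.8466184e-01 7.5755444e+02 7.8533218e+01] 10.6414175 ((759.0621948242188, 79.1125717163086), (111.75670623779297, 21.97721290588379), 11.55797290802002)
guide [246 155  15  36 263] [9.7505975e-01 2.2194248e-01 7.2896979e+02 2.1977551e+02] 12.82315 ((731.2130126953125, 219.8890380859375), (111.35321807861328, 22.337299346923828), 11.454371452331543)
tray 0.6 [378.6, 189.7, 422.4, 267.0] ((543.2206420898438, -210.0945587158203), (132.01255798339844, 219.9676055908203), 87.06219482421875)
tray_handle 0.72 [376.1, 194.7, 423.1, 273.3] ((541.6408081054688, -201.9158935546875), (129.87208557128906, 214.48129272460938), 87.86241912841797)
dock 0.62 [377.4, 196.0, 422.0, 267.9] ((543.0203857421875, -209.02816772460938), (130.99313354492188, 218.21331787109375), 87.20917510986328)
dock 0.58 [243.5, 131.8, 315.1, 201.9] ((759.7814331054688, 149.32379150390625), (198.52256774902344, 214.11614990234375), 10.131980895996094)
```

View pics/ortho.png

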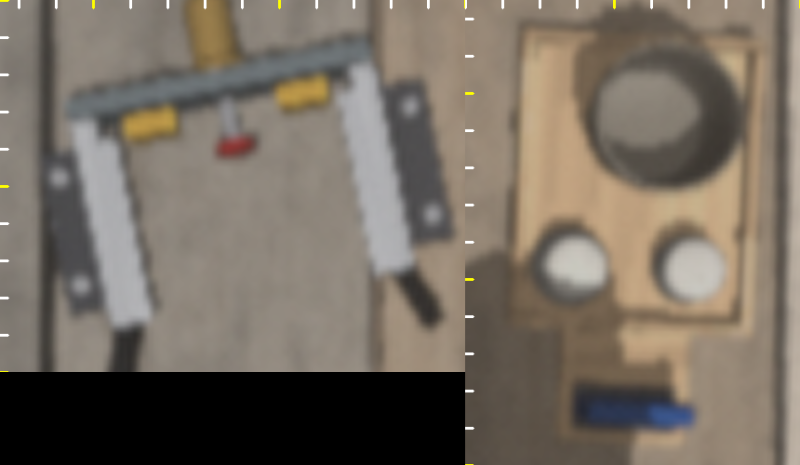

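Estimates: the dock is at yaw ≈ 11.4° with origin ≈ (691,139) and home ≈ (789,158). The tray is at yaw ≈ -2.9° with pan centre ≈ (575,-213), which puts the handle at ≈ (454,-206). Next: grasp the handle.

```bash
python3 - <<'E'
from h import *
pi=np.pi; y=np.radians(-2.9)
print(telemetry.observe()["clock"])
arm.gripper_to(0.5)
for yy in (y,y+pi,y-pi): print(yy,arm.inverse_kinematics([454,-206,150],[pi,0,yy]))
arm.goto([454,-206,150],[pi,0,y])
im=get_image("scene"); save(im,"above.png",crop=(330,100,450,220),s=4)
arm.servo_line([454,-206,39],feed=80)
s=telemetry.observe(); print(s["clock"],s["ee_pos"],s["contact_force"],s["opening"])
arm.gripper_to(0.0)
s=telemetry.observe(); print(s["clock"],s["ee_pos"],s["contact_force"],s["opening"])
im=get_image("scene"); save(im,"grip.png",crop=(310,90,450,230),s=4)
E
```

```text
1.65
-0.05061454830783556 [-6.63885335e-01  3.71274145e-01  1.57028404e+00 -4.44089210e-16
  1.20003447e+00 -6.13270786e-01]
3.0909781052819576 [-0.66388533  0.37127414  1.57028404  0.          1.20003447  2.52832187]
-3.1922072018976286 [-0.66388533  0.37127414  1.57028404  0.          1.20003447  2.52832187]
5.2917 [ 454.1953647  -206.15937424   39.38845853] [ 0.00291559 -0.82635471  1.09644416] 0.5040640406569166
5.6667 [ 453.48396854 -205.86652224   39.29119665] [-4.37051091  0.44138842  5.96201457] 0.13205834572637964
```

View pics/grip.png

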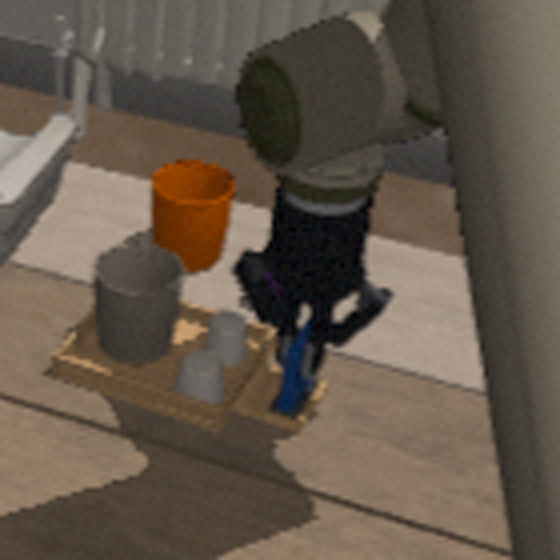

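The handle is pinched (opening 0.13 ≈ 12 mm). The beaker at (138,305) and plugs at (228,338) and (200,378) are standing in the tray. Now slide to a stage before the dock.

```bash
python3 - <<'E'
from h import *
pi=np.pi; yd=np.radians(11.4); d=np.array([np.cos(yd),np.sin(yd)]); o=np.array([691.2,138.6])
z=39.3
def st(): s=telemetry.observe(); print(round(s["clock"],2),s["ee_pos"].round(1) if hasattr(s["ee_pos"],'round') else s["ee_pos"],np.round(s["contact_force"],1),round(s["opening"],3))
h=o-(202+80)*d
arm.servo_line([430,-60,z],[pi,0,np.radians(3)],feed=70); st()
arm.servo_line([*h,z],[pi,0,yd],feed=70); st()
im=get_image("top")
a=ortho(im,400,10,24,280,400,1.45)
b=get_image("scene"); save(b,"st.png",crop=(230,160,420,300),s=2)
sc=cv2.imread("pics/st.png"); out=np.zeros((580,800,3),np.uint8); out[:580,:a.shape[1]]=a[:580]; out[:280,410:790]=sc[:,:380]
cv2.imwrite("pics/stage.png",out)
print(yd,h)
for r in nets.spot_point("top","tray_nose")[:2]: print(r["conf"],plane(im,r["at"],12))
for r in nets.spot_point("scene","tray_nose")[:2]: print(r["conf"],plane(b,r["at"],12))
for r in nets.masks_of("top","tray")[:2]:
    v,u=np.nonzero(r["region"]); Q=np.array([plane(im,(a,b),24)[:2] for a,b in zip(u,v)],np.float32); print(r["box"],cv2.minAreaRect(Q))
E
```

```text
7.98 [430.  -60.   39.3] [ 2.1 -2.9  3.6] 0.133
10.18 [414.5  82.8  39.3] [ 0.5 -4.   5.7] 0.133
0.19896753472735357 [414.76352876  82.86063001]
0.74 [603.68312062 108.02972032  12.        ]
0.86 [611.79515989 120.88705765  12.        ]
[268.8, 204.2, 321.1, 268.6] ((524.6052856445312, 101.52439880371094), (184.81663513183594, 135.99879455566406), 10.606819152832031)
```

View pics/stage.png

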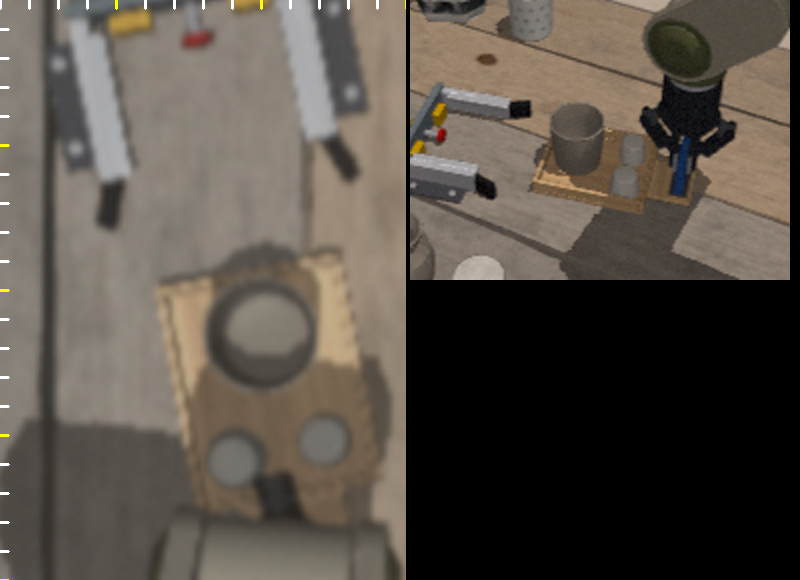

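The tray is staged with everything standing. Its nose corners are at (158,285) and (343,250), so yaw ≈ 10.8° and the nose middle sits ~5.5 mm right of the dock's centre line. I'll correct that, advance to the flares and look again.

```bash
python3 - <<'E'
from h import *
pi=np.pi; yd=np.radians(11.4); d=np.array([np.cos(yd),np.sin(yd)]); n=np.array([-d[1],d[0]]); o=np.array([691.2,138.6])
z=39.3; cy=yd+np.radians(.6)
h=o-282*d+3.4*n
arm.servo_line([*h,z],[pi,0,cy],feed=30)
arm.servo_line([*(h+45*d),z],feed=50)
s=telemetry.observe(); print(s["clock"],s["ee_pos"],np.round(s["contact_force"],1),s["opening"])
im=get_image("top")
a=ortho(im,500,30,26,230,220,3.4); cv2.imwrite("pics/stage2.png",a[:600]); print(a.shape)
E
```

```text
11.75 [455.05779208  95.38764633  39.30008779] [-12.8  -1.9  16.2] 0.1340622833164331
(748, 782, 3)
```

```bash
python3 - <<'E'
from h import *
im=get_image("top")
a=ortho(im,540,30,26,230,250,2.4); cv2.imwrite("pics/stage2.png",a); print(a.shape)
E
```

```text
(600, 552, 3)
```

View pics/stage2.png

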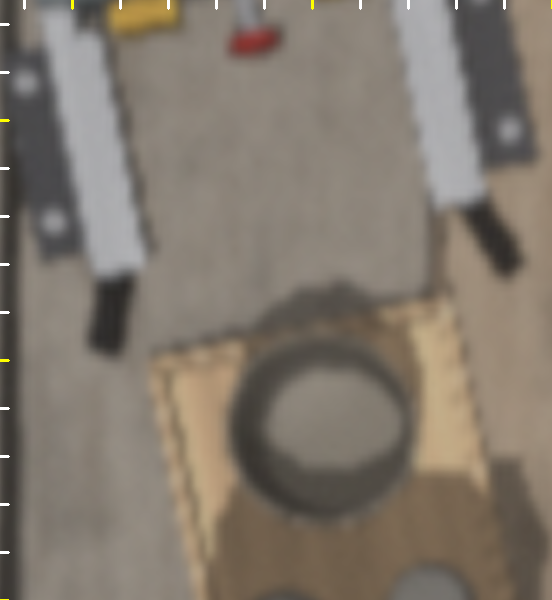

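The nose is at (150,355)–(450,297) and the guide mouth corners at (148,268) and (435,208). Here the tray looks slightly left, which disagrees with the last estimate, so I'll measure it numerically in the dock's frame.

```bash
cat > m.py <<'E'
from h import *
def prof(im,yaw,o,x0,x1,z,ys):
    d=np.array([np.cos(yaw),np.sin(yaw)]); n=np.array([-d[1],d[0]])
    X=np.arange(x0,x1,1.); W=o+X[:,None,None]*d+ys[None,:,None]*n
    P=np.concatenate([W,np.full(W.shape[:2]+(1,),z)],-1)@im["R"].T+im["t"]
    u=(P[...,0]/P[...,2]*im["fx"]+im["cx"]).astype(np.float32); v=(P[...,1]/P[...,2]*im["fy"]+im["cy"]).astype(np.float32)
    return cv2.remap(im["pixels"],u,v,cv2.INTER_CUBIC).astype(float)
ys=np.arange(-100,100.5,.5); o=np.array([691.2,138.6])
def peaks(f,ys,k=8):
    g=np.gradient(cv2.GaussianBlur(f.reshape(1,-1),(0,0),3).ravel()); a=np.abs(g)
    i=[j for j in range(1,len(a)-1) if a[j]>a[j-1] and a[j]>=a[j+1]]; i=sorted(sorted(i,key=lambda j:-a[j])[:k])
    return [(float(ys[j]),round(float(g[j]),2)) for j in i]
if __name__=="__main__":
    im=get_image("top")
    for yaw in np.radians([10.8,11.2,11.6,12]):
        A=prof(im,yaw,o,15,85,36,ys).min(2).mean(0); print("guide",np.degrees(yaw),peaks(A,ys))
    for yaw in np.radians([11.6]):
      for r in((-52,-42),(-62,-52),(-72,-62),(-82,-72)):
        f=prof(im,yaw,o,*r,24,ys); print("tray",r,peaks((f[...,0]-f[...,2]).mean(0),ys))
    C=cloud(im).reshape(-1,3); yaw=np.radians(11.6); d=np.array([np.cos(yaw),np.sin(yaw)]); n=np.array([-d[1],d[0]])
    q=np.c_[(C[:,:2]-o)@d,(C[:,:2]-o)@n,C[:,2]]
    for x0 in range(-75,-40,8):
        t=q[(q[:,0]>x0)&(q[:,0]<x0+8)&(abs(q[:,1])<95)&(q[:,2]>16)&(q[:,2]<32)]; print(x0,t[:,1].min(),t[:,1].max())
    for x0 in range(5,85,15):
        t=q[(q[:,0]>x0)&(q[:,0]<x0+15)&(abs(q[:,1])<130)&(q[:,2]>31)&(q[:,2]<44)]; a=t[:,1]
        print("g",x0,a[a<0].min(),a[a<0].max(),a[a>0].min(),a[a>0].max())
E
python3 m.py
```

```text
guide 10.8 [(-93.0, -1.21), (-82.5, 7.04), (-60.5, -3.89), (55.0, -2.13), (61.5, 6.34), (84.0, -6.92), (91.5, 1.14), (98.0, -0.83)]
guide 11.2 [(-93.5, -1.27), (-83.0, 7.07), (-60.5, -3.93), (54.5, -2.14), (61.0, 6.39), (83.5, -6.96), (91.5, 1.1), (97.5, -0.9)]
guide 11.6 [(-93.5, -1.31), (-83.5, 7.06), (-61.0, -3.93), (54.0, -2.13), (60.5, 6.39), (83.0, -6.97), (91.0, 1.07), (97.5, -0.94)]
guide 12.000000000000002 [(-94.0, -1.35), (-83.5, 7.06), (-61.5, -3.92), (54.0, -2.13), (60.5, 6.35), (83.0, -6.95), (90.5, 1.02), (97.5, -0.96)]
tray (-52, -42) [(-59.0, 1.49), (-52.5, 0.38), (-40.5, -1.08), (-22.5, -0.89), (30.5, 1.96), (60.0, -1.01), (64.5, 0.44), (70.5, -2.56)]
tray (-62, -52) [(-59.5, 2.12), (-41.5, -1.28), (-28.0, -1.45), (37.5, 2.67), (50.5, 0.29), (60.5, -1.29), (65.0, 0.28), (70.5, -2.71)]
tray (-72, -62) [(-59.0, 1.67), (-41.5, -1.39), (-33.5, -1.6), (24.0, -0.4), (41.5, 2.75), (60.0, -1.41), (65.0, 0.57), (70.5, -2.71)]
tray (-82, -72) [(-59.5, 1.92), (-52.0, 0.36), (-37.5, -2.6), (26.5, -0.55), (44.0, 3.07), (60.0, -1.4), (64.5, 0.42), (70.5, -2.73)]
-75 -58.92981096565637 68.12548989227952
-67 -59.698319780523036 69.83796324006846
-59 -59.55465157559965 69.33310428502374
-51 -59.972025453399056 69.02136557628367
-43 -59.77176582297091 67.2414192835262
g 5 -83.52168653745804 -61.08026993620753 60.30556879831298 82.88774951372004
g 20 -83.26442832183928 -61.53795961419915 59.74805788554998 82.71080509797301
g 35 -83.66577714035364 -61.180087386587935 59.53011009147224 82.457290295665
g 50 -83.36602191493338 -61.3218247777739 59.88717565210522 82.42963584762936
g 65 -83.75888189735267 -60.95075400862658 60.570475318586844 82.49690687618114
g 80 -83.88997904701701 -61.436149107527704 59.909154741071234 82.8018716720241
```

The edge and depth profiles agree. The dock is at yaw 11.6° and centred at -0.3; the tray is parallel to it and centred at +5.6 mm. So I'll shift 5.9 mm right and re-check before entering.

```bash
python3 - <<'E'
from m import *
yd=np.radians(11.6); d=np.array([np.cos(yd),np.sin(yd)]); n=np.array([-d[1],d[0]])
def st():
    s=telemetry.observe(); f=s["contact_force"]; print(round(s["clock"],2),np.round(s["ee_pos"],2),"F d,n,z",np.round([f[:2]@d,f[:2]@n,f[2]],1),round(s["opening"],3))
p=np.array(telemetry.observe()["ee_pos"]); st()
p[:2]-=5.9*n; p[2]=39.8
arm.servo_line(p,feed=20); st()
def look(r0,r1):
    im=get_image("top"); f=prof(im,yd,o,r0,r1,24,ys); print("tray",peaks((f[...,0]-f[...,2]).mean(0),ys))
    f=prof(im,yd,o,-120,100,24,np.arange(-58,-45,.5)); print("nose",peaks((f[...,0]-f[...,2]).mean(1),np.arange(-120,100)))
look(-80,-45)
p[:2]+=12*d; arm.servo_line(p,feed=30); st(); look(-70,-35)
E
```

```text
11.9 [455.08  95.4   39.29] F d,n,z [-12.4  -0.1  16.8] 0.129
12.34 [455.46  89.74  39.37] F d,n,z [-1.8  2.2 -1.4] 0.133
tray [(-92.0, 0.22), (-64.0, 1.86), (-57.0, 0.34), (-42.5, -1.2), (37.0, 1.52), (55.0, -1.33), (60.0, 0.58), (65.5, -2.77)]
nose [(-110.0, 2.01), (-89.0, -0.11), (-74.0, -0.41), (-37.0, -3.18), (-22.0, -0.14), (-18.0, -0.13), (-3.0, -0.13), (95.0, 4.14)]
12.94 [468.39  92.    39.71] F d,n,z [ 1.9 -0.7 -4.2] 0.128
tray [(-65.5, 1.81), (-58.5, 0.42), (-44.5, -1.58), (16.5, -0.2), (35.5, 1.85), (54.0, -1.43), (58.5, 0.56), (64.0, -2.66)]
nose [(-98.0, 2.12), (-82.0, -0.14), (-70.0, -0.27), (-58.0, -0.31), (-45.0, 0.22), (-24.0, -3.49), (-5.0, -0.09), (95.0, 4.12)]
```

```bash
cat > g.py <<'E'
from m import *
yd=np.radians(11.6); d=np.array([np.cos(yd),np.sin(yd)]); n=np.array([-d[1],d[0]])
def st(t=""):
    s=telemetry.observe(); f=np.array(s["contact_force"]); e=np.array(s["ee_pos"])
    r=[f[:2]@d,f[:2]@n,f[2]]; print(t,round(s["clock"],2),"along/lat",np.round([(e[:2]-o)@d,(e[:2]-o)@n,e[2]],2),"F d,n,z",np.round(r,1),round(s["opening"],3)); return r
E
python3 - <<'E'
from g import *
p=np.array([468.39,92.0,39.5])
for k in (25,25,25,20):
    p[:2]+=k*d; arm.servo_line(p,feed=35); r=st()
    if abs(r[0])>25 or abs(r[1])>20: print("stop"); break
im=get_image("top")
f=prof(im,yd,o,-5 if 0 else -25,-3,24,ys); print("tray",peaks((f[...,0]-f[...,2]).mean(0),ys))
f=prof(im,yd,o,-60,100,24,np.arange(-50,-42,.5)); print("nose",peaks((f[...,0]-f[...,2]).mean(1),np.arange(-60,100)))
A=ortho(im,570,20,26,230,250,2.2)
save(get_image("scene"),"s3.png",crop=(220,150,370,290),s=2); s=cv2.imread("pics/s3.png")
B=np.zeros((550,806,3),np.uint8);B[:,:506]=A;B[:280,506:]=s; cv2.imwrite("pics/in1.png",B[:,:800])
E
```

```text
13.87 along/lat [-202.37   -0.87   39.53] F d,n,z [ 1.2  0.3 -4.2] 0.132
 14.73 along/lat [-177.36   -0.91   39.5 ] F d,n,z [ 0.9 -0.2 -4.5] 0.133
 15.6 along/lat [-152.36   -0.89   39.52] F d,n,z [ 0.9  0.9 -4. ] 0.134
 16.32 along/lat [-132.29   -0.87   39.49] F d,n,z [ 0.8 -0.3 -3.4] 0.134
tray [(-88.0, -1.32), (-66.5, 1.48), (49.0, 1.18), (54.5, -0.58), (58.0, 0.59), (64.0, -2.69), (73.5, -0.68), (86.5, 0.7)]
nose [(-43.0, 2.07), (-2.0, 2.27), (24.0, -0.67), (31.0, -0.66), (53.0, 0.54), (60.0, -0.38), (71.0, -3.32), (95.0, 4.9)]
```

View pics/in1.png

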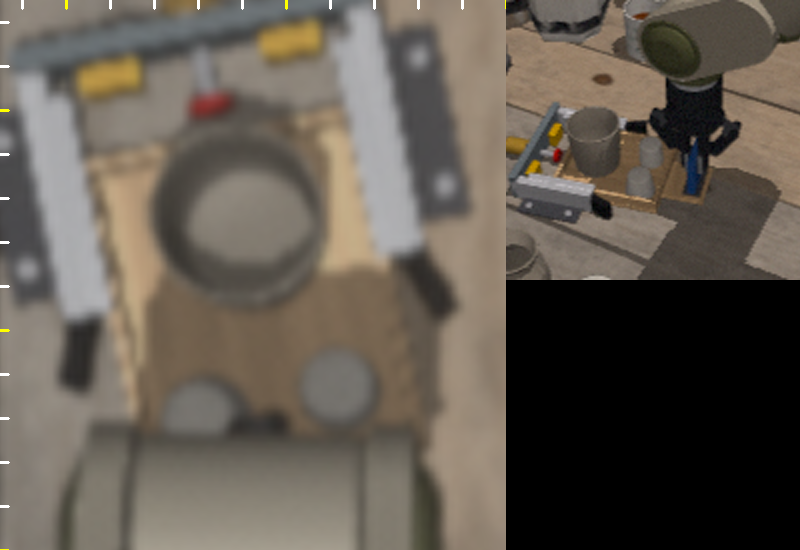

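The tray is centred in the slot with its nose just short of the red plunger (210,103), and everything is standing. Now pressing in small, force-watched steps.

```bash
python3 - <<'E'
from g import *
p=np.array(telemetry.observe()["ee_pos"]); p[2]=39.5; L=0
while L<34:
    k=3 if L<15 else 0.7
    p[:2]+=k*d; L+=k; arm.servo_line(p,feed=15 if L<16 else 8); r=st(round(L,1))
    if r[0]<-22 or abs(r[1])>15: break
E
```

```text
3 16.78 along/lat [-129.41   -0.9    39.49] F d,n,z [-0.6 -0.1 -2.5] 0.132
6 17.13 along/lat [-126.19   -0.86   39.46] F d,n,z [ 0.9 -0.2 -3.1] 0.131
9 17.48 along/lat [-123.22   -0.89   39.46] F d,n,z [ 1.1  0.7 -3.5] 0.133
12 17.83 along/lat [-120.98   -0.79   39.44] F d,n,z [-4.8 -0.8 -1.9] 0.133
15 18.18 along/lat [-118.34   -0.73   39.37] F d,n,z [-6.   0.5 -0.1] 0.136
15.7 18.43 along/lat [-117.9    -0.72   39.42] F d,n,z [-8.9 -0.3  0.7] 0.133
16.4 18.68 along/lat [-117.3    -0.69   39.38] F d,n,z [-8.4  0.3  1.3] 0.126
17.1 18.93 along/lat [-116.63   -0.71   39.38] F d,n,z [-9.2  0.2  1.1] 0.129
17.8 19.18 along/lat [-115.99   -0.71   39.4 ] F d,n,z [-9.4  0.1  1.6] 0.131
18.5 19.43 along/lat [-115.32   -0.7    39.4 ] F d,n,z [-8.6  0.1  1. ] 0.132
19.2 19.68 along/lat [-114.64   -0.68   39.41] F d,n,z [-9.5  1.4  1.8] 0.131
19.9 19.93 along/lat [-114.04   -0.66   39.37] F d,n,z [-9.7 -0.7  1.4] 0.137
20.6 20.18 along/lat [-113.34   -0.69   39.4 ] F d,n,z [-10.2   0.1   1.2] 0.132
21.3 20.43 along/lat [-112.69   -0.67   39.37] F d,n,z [-10.6   0.3   1.7] 0.133
22.0 20.68 alon
[... 579 characters left out ...]
    -0.65   39.39] F d,n,z [-13.    1.1   2.1] 0.134
27.6 22.68 along/lat [-106.73   -0.65   39.38] F d,n,z [-13.1  -0.3   2.2] 0.133
28.3 22.93 along/lat [-106.07   -0.65   39.37] F d,n,z [-12.3  -0.2   3.2] 0.135
29.0 23.18 along/lat [-105.43   -0.62   39.39] F d,n,z [-13.4   0.    3.8] 0.132
29.7 23.43 along/lat [-104.79   -0.64   39.38] F d,n,z [-12.5   0.1   3. ] 0.132
30.4 23.68 along/lat [-104.11   -0.62   39.38] F d,n,z [-13.2  -0.2   3.8] 0.139
31.1 23.93 along/lat [-104.05   -0.48   39.37] F d,n,z [-17.4   0.7   5. ] 0.134
31.8 24.18 along/lat [-104.03   -0.33   39.38] F d,n,z [-20.9  -0.1   7.9] 0.133
32.5 24.43 along/lat [-103.99   -0.15   39.39] F d,n,z [-23.7   1.3   8.8] 0.132
```

Plunger contact was at -122 and a hard stall at -104, exactly 18 mm of travel. One more small press to seat both stops, then verify.

```bash
python3 - <<'E'
from g import *
e=telemetry.observe(); p=np.array(e["ee_pos"]); 
# keep commanded point = stalled start + 32.5 mm, add 1 mm
b=o-104.0*d-0.6*n; p[:2]=b+2.6*d; p[2]=39.5
arm.servo_line(p,feed=6); st(); arm.hold(.5); st()
print(np.round(telemetry.observe()["ee_rot"],4))
im=get_image("top")
for a in((-50,-36),(36,50)):
    f=prof(im,yd,o,60,125,25,np.arange(*a,.5)); print("nose/stop",peaks((f[...,0]-f[...,2]).mean(1),np.arange(60,125)))
f=prof(im,yd,o,-5,18,24,ys); print("tray",peaks((f[...,0]-f[...,2]).mean(0),ys))
A=ortho(im,620,40,26,220,210,2.3)
save(get_image("scene"),"s4.png",crop=(220,150,366,290),s=2); s=cv2.imread("pics/s4.png")
B=np.zeros((483,798,3),np.uint8);B[:,:506]=A;B[:280,506:]=s; cv2.imwrite("pics/in2.png",B)
E
```

```text
24.82 along/lat [-103.95   -0.15   39.38] F d,n,z [-16.4   1.    4.9] 0.133
 25.32 along/lat [-103.93   -0.15   39.38] F d,n,z [-15.9   0.5   5.1] 0.133
[-3.1407  0.006   0.2093]
nose/stop [(63.0, -0.06), (80.0, 0.78), (87.0, -0.19), (99.0, 6.8), (112.0, -11.99)]
nose/stop [(74.0, 0.47), (87.0, -1.44), (99.0, 6.35), (112.0, -12.08)]
tray [(-84.0, -2.01), (-60.0, 2.05), (-13.5, -0.33), (6.0, 0.24), (16.0, -0.22), (48.5, 0.28), (62.0, -2.87), (84.5, 0.98)]Traceback (most recent call last):
  File "<stdin>", line 13, in <module>
ValueError: could not broadcast input array from shape (482,505,3) into shape (483,506,3)
```

```bash
python3 - <<'E'
from g import *
b=o-104.0*d-0.6*n
for k in (3.6,4.6):
    arm.servo_line([*(b+k*d),39.5],feed=6); r=st(k)
arm.hold(.5); st()
im=get_image("top"); A=ortho(im,620,40,26,220,210,2.3)
save(get_image("scene"),"s4.png",crop=(220,150,366,290),s=2); s=cv2.imread("pics/s4.png")
B=np.zeros((482,797,3),np.uint8);B[:,:505]=A[:482,:505];B[:280,505:]=s; cv2.imwrite("pics/in2.png",B)
E
```

```text
3.6 25.74 along/lat [-1.0396e+02 -7.0000e-02  3.9410e+01] F d,n,z [-22.8   0.7   8.3] 0.131
4.6 26.06 along/lat [-103.93    0.15   39.37] F d,n,z [-26.6   1.2  11.4] 0.13
 26.56 along/lat [-103.92    0.15   39.41] F d,n,z [-26.5   0.5   9.8] 0.13
```

View pics/in2.png

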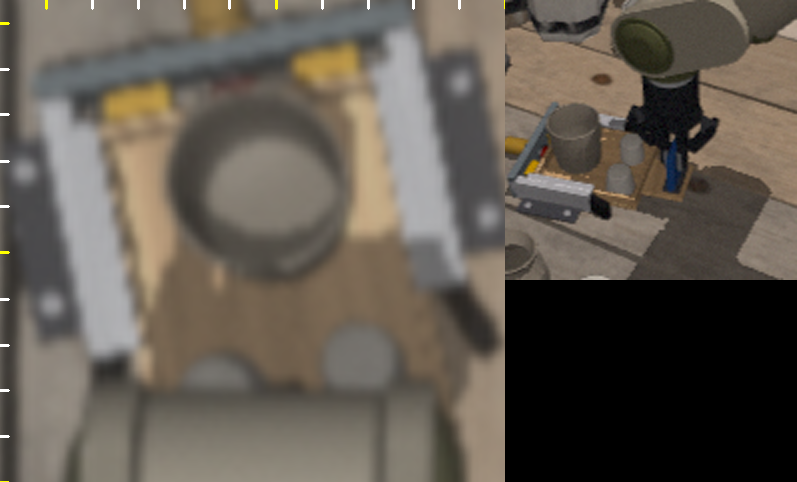

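The nose wall abuts both yellow stops (137,103) and (327,62) with the plunger fully in. The beaker (258,185) and plugs (215,372) and (360,355) are standing. The position does not change as the push rises from 16 to 26 N, so the tray is seated.

```bash
python3 -c "
from h import *
print(order.finish_job())"
```

```text
the job is handed in; nothing more can be done
None
```

I gripped the tray by its blue handle, slid it flat into the dock and pressed it onto the yellow stops. I handed the job in at about 27 s, with the arm still holding the tray there at about 26 N.

- **Seating:** the plunger met the tray at the expected place. After 18 mm more travel the tray stopped dead, and raising the push from 16 to 26 N moved it no further. The last picture shows the nose wall against both stops.
- **Load and surroundings:** the last pictures show the beaker and both plugs standing in the tray. The arm's path stayed clear of the jars, mug and vase, but I did not re-check where they stand at the end.
- **What disagreed:**
  - My first estimate by eye of the tray's sideways position before the slot was about 4–5 mm off. I corrected it from the image and depth profiles, which agreed with each other, and the tray went in without side load.
  - When fully pressed, the gripper shifted about 0.8 mm sideways, which I took to be the tray squaring up against the stops.

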